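# Make up two starter kits on the art shop counter

## Task

Make up the two starter kits from the stock on the counter: the green tray gets the blue paint pot in its white well and the amber oil bottle in its black well; the orange tray gets the red paint pot in its white well and the brown carton in its black well. Set each thing down upright on the floor of its well without dropping it or knocking it over, and let go. Leave the trays where they stand, and leave the yellow pot, the brush pot and the sketchbooks alone.

Things in the scene. Friction and masses are not known exactly. Their poses are not given: they have to be found in the camera images.
- tray_green: Kit tray with green walls, 78 x 152 mm outside (x, y), 24 mm high, standing flat and loose on the counter (0.6 kg). Origin: centre of the underside; z up; long side along its y. Walls and the divider across the middle are 4 mm thick. Two square wells, each 70 x 70 mm inside, inner floor 5 mm above the underside: the WHITE-floored well is centred at y = +37 mm, the BLACK-floored well at y = -37 mm (x = 0).
- tray_orange: Kit tray with orange walls, otherwise the same as the green one: 78 x 152 x 24 mm, 0.6 kg, WHITE-floored 70 mm well centred at y = +37 mm, BLACK-floored well at y = -37 mm, inner floor 5 mm above the underside. Origin: centre of the underside, z up.
- pot_blue: Round paint pot standing upright, white with a blue band and a blue screw lid; body 46 mm across, lid 48 mm across (from 47 to 66 mm up), 66 mm tall, about 0.14 kg. Origin: centre of the underside, z up.
- pot_red: The same paint pot with a red band and red lid: 48 mm across the lid, 66 mm tall, about 0.14 kg. Origin: centre of the underside, z up.
- pot_yellow: The same paint pot with a yellow band and yellow lid, 48 mm across, 66 mm tall. It belongs to neither kit and stays where it is. Origin: centre of the underside, z up.
- oil_bottle: Round amber glass bottle of oil with a pale label and a black cap, standing upright; body 44 mm across up to 58 mm, shoulder to 67 mm, cap 26 mm across from 67 to 85 mm (total height 85 mm), about 0.14 kg. Origin: centre of the underside, z up.
- carton: Brown cardboard carton with a black band and a pale stripe across its top, standing upright: 42 x 42 mm in plan (sides along its x and y), 80 mm tall, rigid, about 0.10 kg. It stands at any yaw. Origin: centre of the underside, z up.
- brush_pot: Bystander: blue ceramic pot, 72 mm across and 100 mm tall, with brushes standing in it up to 235 mm, at the robot's left. Origin: centre of the underside.
- sketchbooks: Bystander: pile of four sketchbooks, about 150 x 210 x 48 mm, blue cover on top, at the robot's right. Origin: centre of the underside.
Mind the look-alikes: they are no part of the job. Of the things that look like the pot_red, take the one that is farthest from the robot's base at the start. Of the things shaped like the carton, the brown one is meant.

How it is judged:
By the outcome, as a careful person would: the job done as asked, in the order asked, and still so for the second after the job is handed in, with the robot touching nothing.
It also fails if it takes over 101 s, if anything falls off the work surface, if the arm or the gripper's body presses on something with over 40 N, if the wrist force passes 120 N, or if a joint passes its speed limit or range.

## Robot

A 6-joint arm with a two-finger parallel gripper is mounted at the origin on the work surface. World frame = base frame: x ahead of the robot, y to its left, z up, the work surface at z = 0. Lengths are in m, angles in rad, forces in N, time in s.
With the tool pointing down it reaches from about 0.35 to 0.775 m from the base axis. Payload 7.3 kg.
Tool frame: the origin (TCP) lies at the very end of the fingers, on their centre line; the grasp point (between the pads) lies 19 mm behind it; z points along the fingers, y is the line along which they close (so a half turn about z gives the same grasp; the last joint's range is limited). The gripper opens to 92 mm and grips with 3 to 60 N. Pads are 19 mm wide; open, the fingers measure 130 mm over their backs; the gripper's body (75 mm by 190 mm) begins 47 mm behind the grasp point.
Start: joints at [1.122, 0.342, 1.524, -0, 1.275, -0.146], TCP at [0.157, 0.501, 0.227] pointing down, gripper open.
Joint ranges: [-2.53, 2.53], [-0.77, 2.02], [0.04, 2.7], [-1, 4.14], [0.28, 2.66], [-3.11, 3.11]. Speed limits (rad/s): [2.57, 2.57, 3.14, 3.14, 3.14, 3.14].

## Interface

Orientations are given as [roll, pitch, yaw] about the fixed x, y, z axes, in that order (R = Rz(yaw) Ry(pitch) Rx(roll)).
In Python, from cell import robot gives the robot as it stands. The module is installed in compiled form; this text tells all that it offers.
- The arm moves only by the tool arm_command, never from a script. Its argument "moves" is a list of rows, each a list of 3 entries, a list of its own where there are three numbers: the shift along the tool's x, y, z in m, then the turn, a rotation vector about the tool's x, y, z in rad, then the finger opening in m, from 0 to 0.0918. In form: [[[dx, dy, dz], [ax, ay, az], claw], ...]. A call has exactly 5 rows; each row is the pose to reach, as a shift and turn from the pose commanded when the call began, along the tool's axes at that moment; what a row does not reach only later rows make up. A row lasts 1/10 s, in which the tool goes at most 50 mm and 8.59 degrees, less where a joint would pass 70% of its speed; a pose out of reach is approached as far as the arm can. A call with a gripper value outside its range is refused whole. The fingers move at their own pace and stop on an object; "squeeze" is the grip in N (left out, the last holds). Time passes only in rows, so rows that repeat a pose let the fingers close, or fill a call up. It gives the time, the measured TCP pose, the force, the opening and the grip force at its end, in the units of the state.
- robot.observe(): the state, without advancing time (a new reading comes with each control period).
- robot.read_camera(name): name is "side" or "top"; returns the picture (400x640x3 uint8, red, green, blue); there is no depth.
- robot.camera_model(name): a dict with "fx", "fy", "cx", "cy" (pixels), "R" (3x3) and "t" (3): a world point X has camera coordinates R X + t. Camera axes: x right, y down, z forward; pixel columns grow to the right and rows downward; lengths in m; the calibration is good to about 2 mm. A picture is of the moment at which its call begins. camera_model takes no time and is no camera call.
- robot.hand_in(): hands the job in; it is judged then, once.
The state is a dict: "time": time; "qpos": joint angles; "qvel": joint speeds; "joint_efforts": joint torques, N m; "tool_pos": TCP position; "tool_rot": TCP orientation; "contact_force": force on the tool from outside, world axes, zero at the start; "torque": the same for the moment, N m; "opening": finger opening in m; "grip_force": force on a finger pad.
Only numpy, scipy, OpenCV 4.12 (cv2) and the standard library are available. Lean on these libraries where they do the work, as an engineer would, in place of code of your own. Each camera call takes 0.05 s, during which the arm holds its last target. There are 200 camera calls.

## Working session

There is one attempt and no reset: what is moved stays moved. The work goes in short steps, Python scripts to look and compute and a tool call to move; the robot and the scene stay as the last step left them, time stands still between calls to the robot, and variables do not carry over. Pictures are saved under pics/ and viewed, at most 14 in all, crops included, and the job is handed in when it is done.

Besides the shell and the picture viewer there is one more tool, called after ">>>" as a command line: name --argument value ..., lists and objects as JSON in quotes. arm_command: Moves the arm, as the interface text tells. Its arguments: {"type":"object","properties":{"moves":{"type":"array"},"squeeze":{"type":"number"}},"required":["moves"]}

```bash
mkdir -p pics; python3 - <<'E'
from cell import robot
import cv2
for n in("top","side"):
    cv2.imwrite(f"pics/{n}0.png",robot.read_camera(n)[:,:,::-1]); m=robot.camera_model(n); print(n,m)
print(robot.observe())
E
```

```text
top {'fx': 462.4525544876699, 'fy': 462.4525544876699, 'cx': 318.27258548043375, 'cy': 201.29886202344932, 'R': array([[ 0.02517765, -0.99963949,  0.00932603],
       [-0.99759699, -0.02572637, -0.06433034],
       [ 0.06454707, -0.00768393, -0.99788508]]), 't': array([-0.05277568,  0.59717689,  1.17766905])}
side {'fx': 391.2164915449794, 'fy': 391.2164915449794, 'cx': 320.1958121027139, 'cy': 197.97852913356746, 'R': array([[ 0.98314665, -0.18226154, -0.01426175],
       [-0.11190667, -0.53828022, -0.83530312],
       [ 0.14456682,  0.82282145, -0.54960468]]), 't': array([-0.6025304 ,  0.09205895,  1.10999334])}
{'time': 0.1, 'qpos': array([ 1.12195252e+00,  3.42637957e-01,  1.52492053e+00,  5.62836306e-06,
        1.27542283e+00, -1.45985755e-01]), 'qvel': array([ 0.00079891, -0.00193917, -0.00233032, -0.00099273, -0.00096243,
       -0.00188078]), 'joint_efforts': array([ 2.90104872e-03, -4.32003808e+01, -2.44694084e+01,  7.20033492e-02,
        5.25138946e-02, -2.58275441e-05]), 'tool_pos': array([0.15638863, 0.50077865, 0.22612264]), 'tool_rot': array([-3.14021954e+00, -2.07330788e-04,  2.83873281e+00]), 'contact_force': array([-0.42008886, -0.62574396, -0.68426488]), 'torque': array([-0.02821209,  0.02238503,  0.03336319]), 'grip_force': 0.0, 'opening': 0.09178038059851985}
```

View pics/top0.png

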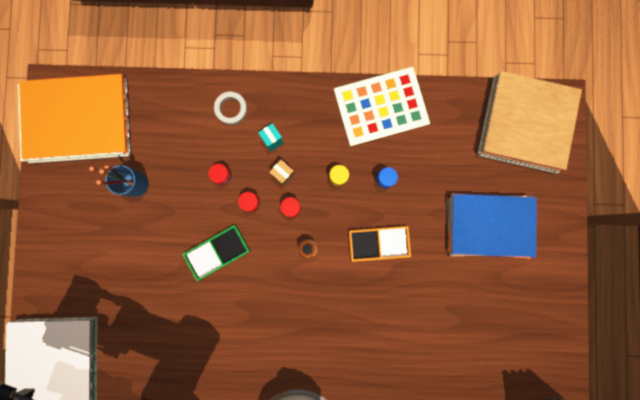

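View pics/side0.png

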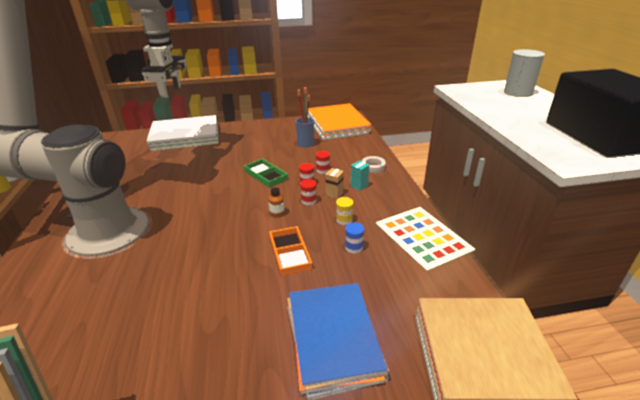

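The top view shows red pots at (218,174), (248,202) and (290,207), with the base near (295,400), so the one at (218,174) looks farthest. The brown carton is at (281,171) with a teal look-alike at (270,135). Blue pot (388,177), yellow pot (339,175), oil bottle (308,248), green tray (216,252), orange tray (380,243).

```bash
cat > h.py <<'E'
import numpy as np, cv2
from cell import robot
def cast(n,uv,z):
    m=robot.camera_model(n); R,t=np.array(m["R"]),np.array(m["t"])
    c=-R.T@t; d=R.T@np.array([(uv[0]-m["cx"])/m["fx"],(uv[1]-m["cy"])/m["fy"],1])
    return c+d*(z-c[2])/d[2]
def proj(n,X):
    m=robot.camera_model(n); p=np.array(m["R"])@X+m["t"]; return np.array([m["fx"]*p[0]/p[2]+m["cx"],m["fy"]*p[1]/p[2]+m["cy"]])
def blobs(img,lo,hi,roi,amin=30):
    x0,y0,x1,y1=roi; h=cv2.cvtColor(img,cv2.COLOR_RGB2HSV)
    k=cv2.inRange(h,np.array(lo),np.array(hi)); 
    z=np.zeros_like(k); z[y0:y1,x0:x1]=k[y0:y1,x0:x1]
    n,l,s,c=cv2.connectedComponentsWithStats(z)
    return [(c[i],s[i],l==i) for i in range(1,n) if s[i,4]>=amin]
E
python3 - <<'E'
from h import *
np.set_printoptions(precision=4,suppress=True)
im=cv2.imread("pics/top0.png")
rgb=im[:,:,::-1].copy()
roi=(150,100,430,300)
for n,lo,hi,z in[("red",(0,200,90),(4,255,255),.057),("red2",(174,200,90),(180,255,255),.057),("yel",(22,170,120),(32,255,255),.057),("blue",(105,150,90),(120,255,255),.057),("green",(45,100,50),(75,255,255),.024),("orange",(8,190,170),(16,255,255),.024),("white",(0,0,190),(180,50,255),.005),("black",(0,0,0),(180,255,38),.005)]:
    for c,s,m in blobs(rgb,lo,hi,roi,25):
        P=cast("top",c,z); r=cv2.minAreaRect(cv2.findNonZero(m.astype(np.uint8)))
        print(n,c,s[2:],P,np.hypot(*P[:2]),"rect",np.round(r[0],1),np.round(r[1],1),round(r[2],1), cast("top",r[0],z)[:2])
m=robot.camera_model("top");print("cam",-m["R"].T@m["t"])
cv2.imwrite("pics/c0.png",cv2.resize(im[125:285,175:415],None,fx=3.3,fy=3.3,interpolation=cv2.INTER_CUBIC))
E
```

```text
red [411.7045 103.2273] [ 8  8 44] [ 0.8523 -0.2689  0.057 ] 0.8936637112183895 rect [411.7 103.3] [6.3 6.5] 76.0 [ 0.852  -0.2689]
red [372.1556 127.4222] [ 8  8 45] [ 0.7871 -0.1691  0.057 ] 0.8050921094158806 rect [372.1 127.5] [6.6 6.3] 71.6 [ 0.7871 -0.1691]
red [218.071  172.7809] [ 22  21 324] [0.6612 0.2162 0.057 ] 0.6956359910093466 rect [217.8 172.8] [19.1 19.8] 45.0 [0.6612 0.217 ]
red [247.875  201.1101] [ 21  21 336] [0.5918 0.139  0.057 ] 0.6079274937930415 rect [247.8 200.9] [19.9 19.9] 14.0 [0.5922 0.1393]
red [289.9474 206.6254] [ 21  20 323] [0.5807 0.0333 0.057 ] 0.5816653291379675 rect [290.  206.5] [20. 19.] 0.0 [0.581  0.0332]
yel [379.4615 101.1923] [ 8  4 26] [ 0.8552 -0.1866  0.057 ] 0.8753542287083306 rect [379.5 101.5] [3. 7.] 90.0 [ 0.8544 -0.1867]
yel [382.9828 111.2586] [ 9  9 58] [ 0.8295 -0.196   0.057 ] 0.8523154546880652 rect [383.  111.4] [7.5 7.5] 76.0 [ 0.8292 -0.1959]
yel [338.6824 174.4155] [ 19  20 296] [ 0.665  -0.0869  0.057 ] 0.6706885140540078 rect [338.5 174.5] [18.4 18.4] 45.0 [ 0.6648 -0.0865]
blue [365.0612 103.2449] [ 9  8 49] [ 0.8489
[... 1575 characters left out ...]
 [380.7365 118.8858] [  91   45 1856] [ 0.8226 -0.1979  0.005 ] 0.8460978771045862 rect [383.1 111.8] [46.9 82.6] 74.5 [ 0.8419 -0.2039]
white [269.439  134.2439] [13 16 82] [0.7734 0.0958 0.005 ] 0.779328837350679 rect [269.5 134.3] [17.2  4.7] 55.3 [0.7732 0.0956]
white [280.7778 170.8472] [15 13 72] [0.6769 0.0629 0.005 ] 0.6798451240590041 rect [280.8 170.8] [16.3  4.2] 45.0 [0.6772 0.063 ]
white [392.9077 241.7769] [ 27  27 650] [ 0.4985 -0.235   0.005 ] 0.5510998680340118 rect [393.  241.8] [25.7 25.4] 85.2 [ 0.4984 -0.2352]
white [203.5852 258.9748] [ 34  35 675] [0.4418 0.2559 0.005 ] 0.5105297045432678 rect [203.6 259. ] [26.1 25.9] 60.9 [0.4416 0.2558]
cam [ 0.5211 -0.0283  1.2141]
```

View pics/c0.png

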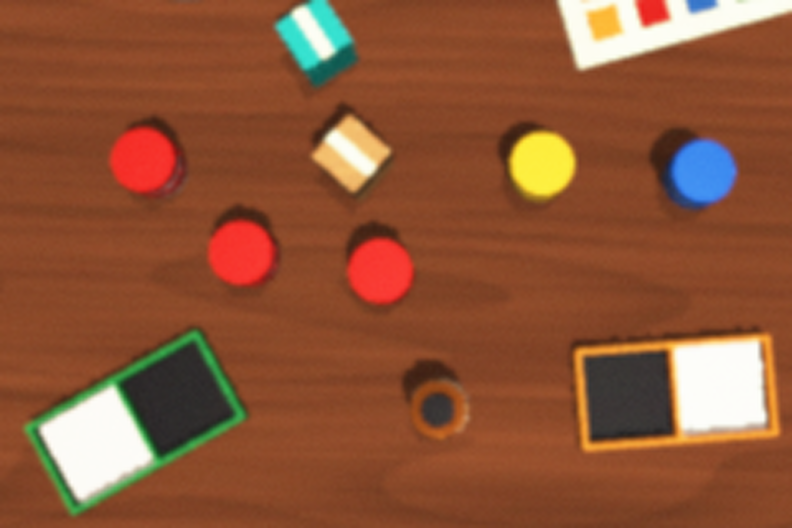

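The crop confirms it: three red-lid pots at image (218,173), (248,201) and (290,207), with base distances 0.696, 0.608 and 0.582 m, so I take (218,173). Carton candidates are teal (270,135) and brown (281,171), and I take the brown one. Blue and yellow pots are unambiguous. Next: trays, bottle, carton yaw and a side-view cross-check.

```bash
python3 - <<'E'
from h import *
np.set_printoptions(precision=4,suppress=True)
rgb=cv2.imread("pics/top0.png")[:,:,::-1].copy(); hsv=cv2.cvtColor(rgb,cv2.COLOR_RGB2HSV); sd=cv2.imread("pics/side0.png")[:,:,::-1].copy()
for nm,lo,hi,roi in[("green",(45,100,50),(75,255,255),(175,215,260,290)),("orange",(5,170,150),(20,255,255),(340,215,420,270))]:
    pts=np.vstack([cv2.findNonZero(m.astype(np.uint8))[:,0] for c,s,m in blobs(rgb,lo,hi,roi,5)])
    W=np.array([cast("top",p,.024)[:2] for p in pts],np.float32)
    r=cv2.minAreaRect(W); print(nm,"rim",r)
for nm,roi in[("gW",(175,215,260,290)),("oW",(340,215,420,270))]:
    c,s,m=max(blobs(rgb,(0,0,170),(180,70,255),roi,100),key=lambda b:b[1][4]); W=np.array([cast("top",p,.005)[:2] for p in cv2.findNonZero(m.astype(np.uint8))[:,0]],np.float32);print(nm,cv2.minAreaRect(W))
for nm,roi in[("gB",(175,215,260,290)),("oB",(340,215,420,270)),("cap",(300,238,316,256))]:
    for c,s,m in blobs(rgb,(0,0,0),(180,110,75),roi,20):
        z=.085 if nm=="cap" else .005
        W=np.array([cast("top",p,z)[:2] for p in cv2.findNonZero(m.astype(np.uint8))[:,0]],np.float32);print(nm,s,cast("top",c,z),cv2.minAreaRect(W))
# carton top
roi=(266,158,298,186)
for c,s,m in blobs(rgb,(8,0,150),(30,170,255),roi,20):
    W=np.array([cast("top",p,.08)[:2] for p in cv2.findNonZero(m.astype(np.uint8))[:,0]],np.float32);print("carton",s,cast("top",c,.08),cv2.minAreaRect(W))
for c,s,m in blobs(rgb,(0,0,190),(180,50,255),roi,20):print("stripe",cast("top",c,.08))
# side check
for nm,lo,hi,roi,z in[("red",(0,180,90),(5,255,255),(290,145,330,210),.057),("blue",(105,150,60),(125,255,255),(340,220,370,260),.057)]:
    for c,s,m in blobs(sd,lo,hi,roi,10): print("side",nm,c,s,cast("side",c,z))
for q in[(.662,-.2087,.057),(.6612,.2162,.057)]:print(proj("side",np.array(q)))
cv2.imwrite("pics/s0.png",cv2.resize(cv2.imread("pics/side0.png")[140:280,240:380],None,fx=4,fy=4,interpolation=cv2.INTER_CUBIC))
E
```

```text
green rim ((0.46100306510925293, 0.22100791335105896), (0.08002205938100815, 0.15476703643798828), 31.011035919189453)
orange rim ((0.4801246225833893, -0.1909552961587906), (0.10779620707035065, 0.19650745391845703), 6.2944416999816895)
gW ((0.44122302532196045, 0.25550299882888794), (0.07062787562608719, 0.06859453022480011), 31.186141967773438)
oW ((0.49849051237106323, -0.23483380675315857), (0.06811992079019547, 0.06807967275381088), 5.536376953125)Traceback (most recent call last):
  File "<stdin>", line 13, in <module>
  File "h.py", line 4, in cast
    m=robot.camera_model(n); R,t=np.array(m["R"]),np.array(m["t"])
ValueError: time passes only in moves, steps and waits
```

```bash
sed -i 's/^def cast/_M={n:robot.camera_model(n) for n in("top","side")}\ndef cast/; s/m=robot.camera_model(n)/m=_M[n]/' h.py; python3 - <<'E'
from h import *
np.set_printoptions(precision=4,suppress=True)
rgb=cv2.imread("pics/top0.png")[:,:,::-1].copy(); sd=cv2.imread("pics/side0.png")[:,:,::-1].copy()
def world(ms,z): return np.array([cast("top",p,z)[:2] for p in np.vstack([cv2.findNonZero(m.astype(np.uint8))[:,0] for m in ms])],np.float32)
b=blobs(rgb,(8,190,170),(16,255,255),(344,220,416,268),20)
print("orange rim",cv2.minAreaRect(world([x[2] for x in b],.024)))
for nm,roi,z in[("gB",(175,215,260,290),.005),("oB",(340,215,420,270),.005),("cap",(298,236,318,258),.085)]:
    for c,s,m in blobs(rgb,(0,0,0),(180,110,75),roi,20): print(nm,s,cast("top",c,z),cv2.minAreaRect(world([m],z)))
roi=(266,158,298,186)
for c,s,m in blobs(rgb,(8,0,150),(30,170,255),roi,20): print("carton",s,cast("top",c,.08),cv2.minAreaRect(world([m],.08)))
for c,s,m in blobs(rgb,(0,0,190),(180,50,255),roi,20):print("stripe",cast("top",c,.08),cv2.minAreaRect(world([m],.08)))
for nm,lo,hi,roi in[("red",(0,180,90),(5,255,255),(290,145,330,210)),("blue",(105,150,60),(125,255,255),(340,220,370,260)),("cap",(0,0,0),(180,255,70),(266,185,284,205))]:
    for c,s,m in blobs(sd,lo,hi,roi,10): print("side",nm,c,s,cast("side",c,.057)[:2],cast("side",c,.076)[:2])
E
```

```text
orange rim ((0.49309152364730835, -0.1980103701353073), (0.08177744597196579, 0.15590684115886688), 5.944761753082275)
gB [212 229  34  33 625] [0.4786 0.1931 0.005 ] ((0.47847694158554077, 0.19298790395259857), (0.06553872674703598, 0.0642477422952652), 30.73120880126953)
oB [353 232  25  26 580] [ 0.4896 -0.1623  0.005 ] ((0.4897514581680298, -0.16245201230049133), (0.06316728889942169, 0.062302686274051666), 5.270883083343506)
cap [303 245   9   9  58] [ 0.4781 -0.0125  0.085 ] ((0.47848016023635864, -0.012547168880701065), (0.01888306252658367, 0.01884051226079464), 46.58222961425781)
carton [269 160  25  23 313] [0.6667 0.0568 0.08  ] ((0.6671688556671143, 0.0570041760802269), (0.04487449675798416, 0.04412098228931427), 50.265472412109375)
stripe [0.6673 0.0573 0.08  ] ((0.6675049066543579, 0.0573391355574131), (0.040312547236680984, 0.01047175657004118), 46.43602752685547)
side red [322.2689 155.2437] [316 151  14  10 119] [0.6618 0.22  ] [0.6551 0.1835]
side red [306.1908 167.6107] [299 163  15  11 131] [0.5937 0.1442] [0.5891 0.11  ]
side red [322.8636 167.0909] [317 165  13   5  44] [0.6479 0.1363] [0.6416 0.1023]
side red [307.6348 184.0225] [300 178  17  13 178] [0.5822 0.0408] [0.5779 0.0098]
side red [308.1346 197.8846] [301 195  15   6  52] [ 0.5716 -0.0357] [ 0.5676 -0.0644]
side blue [354.1488 228.6786] [346 223  18  12 168] [ 0.6651 -0.2027] [ 0.6583 -0.2262]
side blue [348.4 245.2] [347 243   5   5  10] [ 0.6348 -0.2633] [ 0.6289 -0.285 ]
side cap [274.9348 191.9348] [272 189   7   7  46] [0.48   0.0161] [ 0.4789 -0.0142]
```

```bash
cat > plan.py <<'E'
import sys, numpy as np
# usage: plan.py x y z yaw  x y z yaw ...   (start, then waypoints): tool-frame totals per leg
a=np.array(list(map(float,sys.argv[1:]))).reshape(-1,4)
for p,q in zip(a,a[1:]):
    c,s=np.cos(p[3]),np.sin(p[3]); d=q-p
    v=[c*d[0]+s*d[1], s*d[0]-c*d[1], -d[2]]
    print(np.round(v,3),"az",round(-d[3],3),"len %.3f rows %.1f / %.1f"%(np.linalg.norm(v),np.linalg.norm(v)/.05,abs(d[3])/.1499))
E
python3 plan.py .157 .501 .227 2.839  .283 .324 .227 2.112  .409 .147 .227 2.112 .536 -.031 .2 2.112 .662 -.208 .15 2.112 .662 -.208 .037 2.112
```

```text
[-0.173 -0.131 -0.   ] az 0.727 len 0.217 rows 4.3 / 4.8
[-0.217  0.017 -0.   ] az -0.0 len 0.217 rows 4.3 / 0.0
[-0.218  0.017  0.027] az -0.0 len 0.220 rows 4.4 / 0.0
[-0.217  0.017  0.05 ] az -0.0 len 0.223 rows 4.5 / 0.0
[0.    0.    0.113] az -0.0 len 0.113 rows 2.3 / 0.0
```

>>> arm_command --moves '[[[-0.035,-0.026,0],[0,0,0.145],0.0918],[[-0.069,-0.052,0],[0,0,0.29],0.0918],[[-0.104,-0.079,0],[0,0,0.436],0.0918],[[-0.138,-0.105,0],[0,0,0.581],0.0918],[[-0.173,-0.131,0],[0,0,0.727],0.0918]]' --squeeze 20

```text
time: 0.6
tool_pos: [0.283, 0.323, 0.2265]
tool_rot: [-3.141, -0.0, 2.106]
contact_force: [1.1, 0.3, -0.2]
opening: 0.0918
grip_force: 0.0
```

>>> arm_command --moves '[[[-0.043,0.003,0],[0,0,0],0.0918],[[-0.087,0.007,0],[0,0,0],0.0918],[[-0.13,0.01,0],[0,0,0],0.0918],[[-0.174,0.014,0],[0,0,0],0.0918],[[-0.217,0.017,0],[0,0,0],0.0918]]'

```text
time: 1.1
tool_pos: [0.4096, 0.1455, 0.2266]
tool_rot: [-3.142, -0.0, 2.112]
contact_force: [1.6, 0.2, -0.1]
opening: 0.0917
grip_force: 0.0
```

>>> arm_command --moves '[[[-0.044,0.003,0.005],[0,0,0],0.0918],[[-0.087,0.007,0.011],[0,0,0],0.0918],[[-0.131,0.01,0.016],[0,0,0],0.0918],[[-0.174,0.014,0.022],[0,0,0],0.0918],[[-0.218,0.017,0.027],[0,0,0],0.0918]]'

```text
time: 1.6
tool_pos: [0.5363, -0.0324, 0.199]
tool_rot: [-3.141, -0.001, 2.112]
contact_force: [-0.0, 0.3, 0.3]
opening: 0.0919
grip_force: 0.0
```

>>> arm_command --moves '[[[-0.043,0.003,0.01],[0,0,0],0.0918],[[-0.087,0.007,0.02],[0,0,0],0.0918],[[-0.13,0.01,0.03],[0,0,0],0.0918],[[-0.18,0.014,0.04],[0,0,0],0.0918],[[-0.217,0.017,0.05],[0,0,0],0.0918]]'

```text
time: 2.1
tool_pos: [0.6629, -0.2105, 0.1485]
tool_rot: [-3.141, -0.0, 2.111]
contact_force: [0.1, -0.8, 0.6]
opening: 0.0915
grip_force: 0.0
```

>>> arm_command --moves '[[[0,0,0.035],[0,0,0],0.0918],[[0,0,0.07],[0,0,0],0.0918],[[0,0,0.098],[0,0,0],0.0918],[[0,0,0.112],[0,0,0],0.0918],[[0,0,0.112],[0,0,0],0.0918]]'

```text
time: 2.6
tool_pos: [0.6607, -0.2075, 0.0351]
tool_rot: [-3.139, -0.004, 2.112]
contact_force: [-0.1, -0.1, 0.4]
opening: 0.0918
grip_force: 0.0
```

```bash
python3 - <<'E'
from h import *
o=robot.observe(); print(o["tool_pos"],o["contact_force"])
s=robot.read_camera("side"); cv2.imwrite("pics/s1.png",cv2.resize(s[150:290,280:440,::-1],None,fx=4,fy=4,interpolation=cv2.INTER_CUBIC))
E
```

```text
[ 0.6606847  -0.20748047  0.03508155] [-0.14553506 -0.06499573  0.36627017]
```

View pics/s1.png

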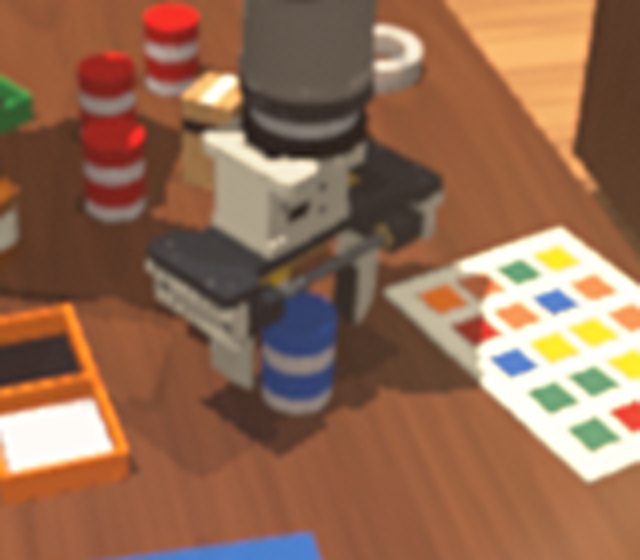

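The crop shows the blue pot (300,350) standing between the open fingers, clear of both. Closing.

>>> arm_command --moves '[[[0,0,0],[0,0,0],0.06],[[0,0,0],[0,0,0],0.04],[[0,0,0],[0,0,0],0.04],[[0,0,0],[0,0,0],0.04],[[0,0,0],[0,0,0],0.04]]' --squeeze 20

```text
time: 3.15
tool_pos: [0.6622, -0.2082, 0.0382]
tool_rot: [3.141, 0.001, 2.112]
contact_force: [-0.1, 0.3, -0.2]
opening: 0.0567
grip_force: 0.0
```

>>> arm_command --moves '[[[0,0,0],[0,0,0],0.04],[[0,0,0],[0,0,0],0.04],[[0,0,-0.03],[0,0,0],0.04],[[0,0,-0.07],[0,0,0],0.04],[[0,0,-0.11],[0,0,0],0.04]]'

```text
time: 3.65
tool_pos: [0.6615, -0.2079, 0.148]
tool_rot: [-3.14, -0.002, 2.112]
contact_force: [0.8, -0.3, -1.0]
opening: 0.0474
grip_force: 20.0
```

```bash
python3 plan.py .662 -.208 .147 2.112  .607 -.093 .147 2.112  .552 .022 .147 2.112  .497 .137 .147 2.112  .442 .253 .147 2.112
```

```text
[ 0.127  0.012 -0.   ] az -0.0 len 0.127 rows 2.5 / 0.0
[ 0.127  0.012 -0.   ] az -0.0 len 0.127 rows 2.5 / 0.0
[ 0.127  0.012 -0.   ] az -0.0 len 0.127 rows 2.5 / 0.0
[ 0.128  0.013 -0.   ] az -0.0 len 0.128 rows 2.6 / 0.0
```

>>> arm_command --moves '[[[0.03,0.003,0],[0,0,0],0.04],[[0.072,0.007,0],[0,0,0],0.04],[[0.115,0.011,0],[0,0,0],0.04],[[0.158,0.015,0],[0,0,0],0.04],[[0.2,0.019,0],[0,0,0],0.04]]'

```text
time: 4.15
tool_pos: [0.5742, -0.0254, 0.1476]
tool_rot: [-3.141, -0.0, 2.112]
contact_force: [0.1, 1.3, -1.0]
opening: 0.0475
grip_force: 20.0
```

>>> arm_command --moves '[[[0.043,0.004,0],[0,0,0],0.04],[[0.085,0.008,0],[0,0,0],0.04],[[0.128,0.013,0],[0,0,0],0.04],[[0.17,0.017,0],[0,0,0],0.04],[[0.21,0.02,0],[0,0,0],0.04]]'

```text
time: 4.65
tool_pos: [0.4833, 0.165, 0.1477]
tool_rot: [3.141, -0.0, 2.112]
contact_force: [0.9, 0.5, -1.1]
opening: 0.0476
grip_force: 20.0
```

>>> arm_command --moves '[[[0.04,0.004,0],[0,0,0],0.04],[[0.075,0.008,0],[0,0,0],0.04],[[0.099,0.01,0.02],[0,0,0],0.04],[[0.099,0.01,0.05],[0,0,0],0.04],[[0.099,0.01,0.065],[0,0,0],0.04]]'

```text
time: 5.15
tool_pos: [0.4403, 0.2539, 0.0809]
tool_rot: [-3.139, -0.0, 2.114]
contact_force: [-0.1, 0.4, -1.2]
opening: 0.0476
grip_force: 20.0
```

```bash
python3 - <<'E'
from h import *
o=robot.observe(); print(o["tool_pos"],o["contact_force"],o["opening"],o["grip_force"])
for n,(x,y,w,h) in {"top":(150,190,160,130),"side":(200,110,160,130)}.items():
    s=robot.read_camera(n)
    globals()[n]=cv2.resize(s[y:y+h,x:x+w,::-1],None,fx=2.5,fy=2.5,interpolation=cv2.INTER_CUBIC)
cv2.imwrite("pics/p1.png",np.hstack([top,side]))
print(robot.observe()["tool_pos"])
E
```

```text
[0.44032171 0.25393302 0.08086247] [-0.13307052  0.35722614 -1.15802875] 0.04761215423731426 19.999943375587463
[0.44028416 0.25309014 0.08069459]
```

View pics/p1.png

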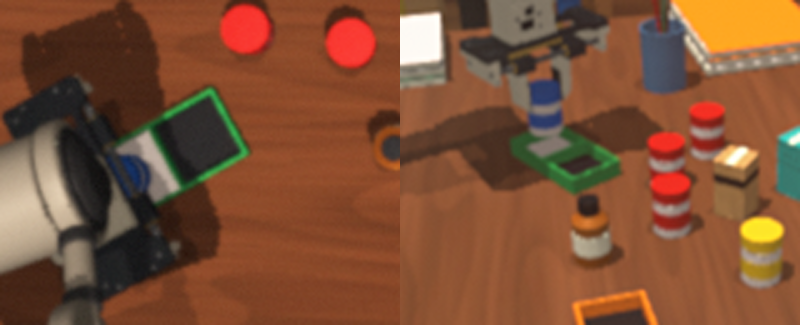

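The pot is held upright over the white well (side crop (545,110)). Lowering gently.

>>> arm_command --moves '[[[0,0,0.015],[0,0,0],0.04],[[0,0,0.028],[0,0,0],0.04],[[0,0,0.035],[0,0,0],0.04],[[0,0,0.038],[0,0,0],0.04],[[0,0,0.039],[0,0,0],0.04]]'

```text
time: 5.75
tool_pos: [0.4423, 0.2535, 0.0441]
tool_rot: [3.141, 0.0, 2.112]
contact_force: [0.6, -0.9, -0.5]
opening: 0.0476
grip_force: 20.0
```

>>> arm_command --moves '[[[0,0,0],[0,0,0],0.04],[[0,0,0.0005],[0,0,0],0.04],[[0,0,0.001],[0,0,0],0.04],[[0,0,0.001],[0,0,0],0.04],[[0,0,0.001],[0,0,0],0.04]]'

```text
time: 6.25
tool_pos: [0.442, 0.2535, 0.0428]
tool_rot: [3.141, -0.0, 2.112]
contact_force: [-0.3, 0.6, -1.5]
opening: 0.0473
grip_force: 20.0
```

>>> arm_command --moves '[[[0,0,0.0005],[0,0,0],0.04],[[0,0,0.001],[0,0,0],0.04],[[0,0,0.0015],[0,0,0],0.04],[[0,0,0.0015],[0,0,0],0.04],[[0,0,0.0015],[0,0,0],0.04]]'

```text
time: 6.75
tool_pos: [0.4421, 0.2535, 0.0427]
tool_rot: [3.141, 0.0, 2.112]
contact_force: [-3.8, -2.6, 13.7]
opening: 0.0477
grip_force: 20.0
```

>>> arm_command --moves '[[[0,0,-0.001],[0,0,0],0.04],[[0,0,-0.001],[0,0,0],0.07],[[0,0,-0.001],[0,0,0],0.07],[[0,0,-0.001],[0,0,0],0.07],[[0,0,-0.001],[0,0,0],0.07]]'

```text
time: 7.25
tool_pos: [0.4419, 0.2534, 0.0421]
tool_rot: [-3.141, -0.0, 2.112]
contact_force: [-0.1, 0.9, 0.1]
opening: 0.0692
grip_force: 0.0
```

>>> arm_command --moves '[[[0,0,-0.005],[0,0,0],0.07],[[0,0,-0.025],[0,0,0],0.07],[[0,0,-0.055],[0,0,0],0.07],[[0,0,-0.085],[0,0,0],0.07],[[0,0,-0.1],[0,0,0],0.07]]'

```text
time: 7.75
tool_pos: [0.443, 0.2538, 0.1451]
tool_rot: [3.138, 0.001, 2.112]
contact_force: [0.3, 0.3, 0.4]
opening: 0.0703
grip_force: 0.0
```

```bash
python3 - <<'E'
from h import *
print(robot.observe()["tool_pos"])
E
python3 plan.py .442 .2535 .143 2.112 .4785 -.0125 .13 2.112 .4785 -.0125 .028 2.112  .4785 -.0125 .13 2.112 .48 .189 .13 2.112
```

```text
[0.44296775 0.25384015 0.14507857]
[-0.247 -0.106  0.013] az -0.0 len 0.269 rows 5.4 / 0.0
[0.    0.    0.102] az -0.0 len 0.102 rows 2.0 / 0.0
[ 0.     0.    -0.102] az -0.0 len 0.102 rows 2.0 / 0.0
[ 0.172  0.105 -0.   ] az -0.0 len 0.202 rows 4.0 / 0.0
```

>>> arm_command --moves '[[[-0.03,-0.013,0],[0,0,0],0.085],[[-0.073,-0.031,0],[0,0,0],0.085],[[-0.117,-0.05,0],[0,0,0],0.085],[[-0.16,-0.069,0],[0,0,0],0.085],[[-0.2,-0.086,0],[0,0,0],0.085]]'

```text
time: 8.25
tool_pos: [0.4712, 0.0358, 0.1427]
tool_rot: [3.141, 0.0, 2.112]
contact_force: [0.9, -0.0, 0.8]
opening: 0.085
grip_force: 0.0
```

>>> arm_command --moves '[[[-0.033,-0.014,0],[0,0,0],0.085],[[-0.047,-0.02,0],[0,0,0],0.085],[[-0.047,-0.02,0.01],[0,0,0],0.085],[[-0.047,-0.02,0.03],[0,0,0],0.085],[[-0.047,-0.02,0.03],[0,0,0],0.085]]'

```text
time: 8.75
tool_pos: [0.4764, -0.0118, 0.11]
tool_rot: [-3.138, -0.004, 2.112]
contact_force: [0.5, 0.7, 0.2]
opening: 0.0849
grip_force: 0.0
```

```bash
python3 - <<'E'
from h import *
o=robot.observe(); print(o["tool_pos"],o["contact_force"])
for n,(x,y,w,h) in {"top":(160,180,200,120),"side":(220,120,130,120)}.items():
    s=robot.read_camera(n)
    globals()[n]=cv2.resize(s[y:y+h,x:x+w,::-1],None,fx=2.4,fy=2.4,interpolation=cv2.INTER_CUBIC)
cv2.imwrite("pics/p2.png",np.hstack([top,side]))
print(robot.observe()["tool_pos"])
E
```

```text
[ 0.4763745  -0.01182623  0.11004294] [0.54541522 0.70405104 0.2032379 ]
[ 0.47790432 -0.01198138  0.11201189]
```

View pics/p2.png

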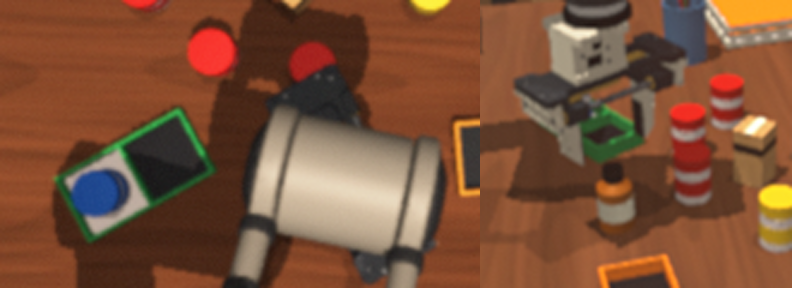

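Blue pot stands centred in the white well (98,190 in the crop) and the tray has not moved. The open fingers are above the bottle (615,205) and clear of the red pot. Descending.

>>> arm_command --moves '[[[0,0,0.03],[0,0,0],0.085],[[0,0,0.06],[0,0,0],0.085],[[0,0,0.079],[0,0,0],0.085],[[0,0,0.084],[0,0,0],0.085],[[0,0,0.084],[0,0,0],0.06]]'

```text
time: 9.35
tool_pos: [0.4785, -0.0124, 0.0284]
tool_rot: [-3.141, -0.0, 2.113]
contact_force: [-0.1, -0.1, 0.3]
opening: 0.0808
grip_force: 0.0
```

>>> arm_command --moves '[[[0,0,0],[0,0,0],0.05],[[0,0,0],[0,0,0],0.035],[[0,0,0],[0,0,0],0.035],[[0,0,0],[0,0,0],0.035],[[0,0,0],[0,0,0],0.035]]'

```text
time: 9.85
tool_pos: [0.4785, -0.013, 0.0286]
tool_rot: [3.141, 0.0, 2.112]
contact_force: [-0.6, 0.0, 3.1]
opening: 0.0437
grip_force: 20.0
```

>>> arm_command --moves '[[[0,0,0],[0,0,0],0.035],[[0,0,0],[0,0,0],0.035],[[0,0,0],[0,0,0],0.035],[[0,0,-0.02],[0,0,0],0.035],[[0,0,-0.05],[0,0,0],0.035]]'

```text
time: 10.35
tool_pos: [0.4767, -0.0126, 0.0771]
tool_rot: [-3.138, -0.003, 2.112]
contact_force: [0.0, 0.1, -1.8]
opening: 0.0435
grip_force: 20.0
```

>>> arm_command --moves '[[[0,0,-0.03],[0,0,0],0.035],[[0.02,0.012,-0.05],[0,0,0],0.035],[[0.055,0.033,-0.05],[0,0,0],0.035],[[0.09,0.055,-0.05],[0,0,0],0.035],[[0.125,0.076,-0.05],[0,0,0],0.035]]'

```text
time: 10.85
tool_pos: [0.4788, 0.1348, 0.1281]
tool_rot: [-3.141, -0.0, 2.111]
contact_force: [1.0, 0.0, -1.3]
opening: 0.0439
grip_force: 20.0
```

>>> arm_command --moves '[[[0.03,0.018,0],[0,0,0],0.035],[[0.048,0.029,0],[0,0,0],0.035],[[0.048,0.029,0.03],[0,0,0],0.035],[[0.048,0.029,0.06],[0,0,0],0.035],[[0.048,0.029,0.08],[0,0,0],0.035]]'

```text
time: 11.35
tool_pos: [0.4778, 0.1896, 0.046]
tool_rot: [-3.139, -0.001, 2.113]
contact_force: [-0.2, 0.6, -1.3]
opening: 0.0441
grip_force: 20.0
```

>>> arm_command --moves '[[[0,0,0.005],[0,0,0],0.035],[[0,0,0.01],[0,0,0],0.035],[[0,0,0.012],[0,0,0],0.035],[[0,0,0.0135],[0,0,0],0.035],[[0,0,0.0145],[0,0,0],0.035]]'

```text
time: 11.85
tool_pos: [0.4797, 0.1896, 0.0344]
tool_rot: [3.14, 0.0, 2.112]
contact_force: [0.7, 0.5, -1.8]
opening: 0.0436
grip_force: 20.0
```

>>> arm_command --moves '[[[0,0,0.0005],[0,0,0],0.035],[[0,0,0.001],[0,0,0],0.035],[[0,0,0.001],[0,0,0],0.035],[[0,0,0.0015],[0,0,0],0.035],[[0,0,0.0015],[0,0,0],0.035]]'

```text
time: 12.35
tool_pos: [0.4796, 0.1896, 0.0336]
tool_rot: [3.14, 0.0, 2.112]
contact_force: [-3.2, -0.3, 10.0]
opening: 0.0435
grip_force: 20.0
```

>>> arm_command --moves '[[[0,0,-0.001],[0,0,0],0.035],[[0,0,-0.001],[0,0,0],0.068],[[0,0,-0.001],[0,0,0],0.068],[[0,0,-0.001],[0,0,0],0.068],[[0,0,-0.001],[0,0,0],0.068]]'

```text
time: 12.85
tool_pos: [0.4792, 0.1895, 0.0331]
tool_rot: [-3.142, -0.0, 2.112]
contact_force: [-0.5, -0.5, 0.1]
opening: 0.0672
grip_force: 0.0
```

>>> arm_command --moves '[[[0,0,-0.005],[0,0,0],0.068],[[0,0,-0.025],[0,0,0],0.068],[[0,0,-0.055],[0,0,0],0.068],[[0,0,-0.095],[0,0,0],0.068],[[0,0,-0.12],[0,0,0],0.068]]'

```text
time: 13.35
tool_pos: [0.48, 0.1897, 0.1561]
tool_rot: [3.139, 0.001, 2.112]
contact_force: [1.2, -0.7, -0.7]
opening: 0.0682
grip_force: 0.0
```

```bash
python3 - <<'E'
from h import *
print(robot.observe()["tool_pos"])
E
python3 plan.py .480 .1895 .1525 2.112 .661 .217 .1525 1.67 .661 .217 .038 1.67
```

```text
[0.4799528  0.18967305 0.15613671]
[-0.07   0.169 -0.   ] az 0.442 len 0.183 rows 3.7 / 2.9
[0.    0.    0.114] az -0.0 len 0.114 rows 2.3 / 0.0
```

>>> arm_command --moves '[[[-0.014,0.034,0],[0,0,0.09],0.085],[[-0.03,0.073,0],[0,0,0.2],0.085],[[-0.047,0.113,0],[0,0,0.3],0.085],[[-0.06,0.148,0],[0,0,0.4],0.085],[[-0.07,0.169,0],[0,0,0.442],0.085]]'

```text
time: 13.85
tool_pos: [0.6622, 0.2168, 0.1531]
tool_rot: [3.141, -0.0, 1.666]
contact_force: [0.0, -0.0, -0.1]
opening: 0.0847
grip_force: 0.0
```

>>> arm_command --moves '[[[0,0,0.01],[0,0,0],0.085],[[0,0,0.03],[0,0,0],0.085],[[0,0,0.05],[0,0,0],0.085],[[0,0,0.06],[0,0,0],0.085],[[0,0,0.06],[0,0,0],0.085]]'

```text
time: 14.35
tool_pos: [0.6584, 0.2163, 0.0914]
tool_rot: [-3.138, 0.0, 1.67]
contact_force: [0.1, 0.3, 0.4]
opening: 0.0854
grip_force: 0.0
```

```bash
python3 - <<'E'
from h import *
o=robot.observe(); print(o["tool_pos"],o["contact_force"])
for n,(x,y,w,h) in {"top":(160,140,160,140),"side":(230,70,160,140)}.items():
    s=robot.read_camera(n)
    globals()[n]=cv2.resize(s[y:y+h,x:x+w,::-1],None,fx=2.5,fy=2.5,interpolation=cv2.INTER_CUBIC)
cv2.imwrite("pics/p3.png",np.hstack([top,side]))
print(robot.observe()["tool_pos"])
E
```

```text
[0.6584151  0.21628121 0.09143291] [0.10583572 0.32652998 0.4119074 ]
[0.66011212 0.21660432 0.09398752]
```

View pics/p3.png

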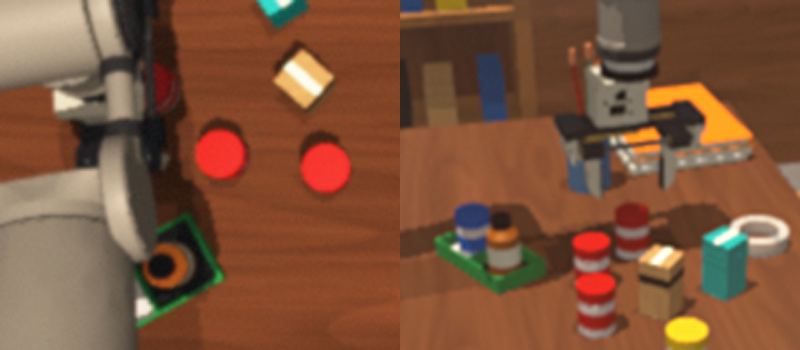

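Bottle and blue pot stand upright in the green tray (side crop (503,245), (472,228)). The fingers are centred above the far red pot (632,230). Descending to grasp.

>>> arm_command --moves '[[[0,0,0.02],[0,0,0],0.085],[[0,0,0.042],[0,0,0],0.085],[[0,0,0.053],[0,0,0],0.085],[[0,0,0.055],[0,0,0],0.085],[[0,0,0.055],[0,0,0],0.065]]'

```text
time: 14.95
tool_pos: [0.6606, 0.2166, 0.039]
tool_rot: [3.141, -0.0, 1.67]
contact_force: [0.2, -0.7, -0.4]
opening: 0.081
grip_force: 0.0
```

>>> arm_command --moves '[[[0,0,0],[0,0,0],0.05],[[0,0,0],[0,0,0],0.04],[[0,0,0],[0,0,0],0.04],[[0,0,0],[0,0,0],0.04],[[0,0,0],[0,0,0],0.04]]'

```text
time: 15.45
tool_pos: [0.6603, 0.2166, 0.0386]
tool_rot: [3.141, -0.0, 1.67]
contact_force: [0.4, -0.2, 1.6]
opening: 0.0476
grip_force: 20.0
```

>>> arm_command --moves '[[[0,0,0],[0,0,0],0.04],[[0,0,-0.01],[0,0,0],0.04],[[0,0,-0.04],[0,0,0],0.04],[[0,0,-0.08],[0,0,0],0.04],[[0,0,-0.11],[0,0,0],0.04]]'

```text
time: 15.95
tool_pos: [0.6605, 0.2166, 0.151]
tool_rot: [3.14, -0.0, 1.67]
contact_force: [0.6, 0.5, -1.3]
opening: 0.0472
grip_force: 20.0
```

```bash
python3 plan.py .661 .217 .148 1.67 .4966 -.2348 .148 1.67
```

```text
[-0.433 -0.208 -0.   ] az -0.0 len 0.481 rows 9.6 / 0.0
```

>>> arm_command --moves '[[[-0.027,-0.013,0],[0,0,0],0.04],[[-0.063,-0.03,0],[0,0,0],0.04],[[-0.1,-0.048,0],[0,0,0],0.04],[[-0.14,-0.067,0],[0,0,0],0.04],[[-0.18,-0.086,0],[0,0,0],0.04]]'

```text
time: 16.45
tool_pos: [0.5915, 0.0276, 0.1487]
tool_rot: [3.141, 0.0, 1.67]
contact_force: [0.0, -0.4, -0.5]
opening: 0.0476
grip_force: 20.0
```

>>> arm_command --moves '[[[-0.04,-0.019,0],[0,0,0],0.04],[[-0.08,-0.038,0],[0,0,0],0.04],[[-0.12,-0.058,0],[0,0,0],0.04],[[-0.16,-0.077,0],[0,0,0],0.04],[[-0.2,-0.096,0],[0,0,0],0.04]]'

```text
time: 16.95
tool_pos: [0.5158, -0.1811, 0.1489]
tool_rot: [3.141, 0.0, 1.67]
contact_force: [1.0, 0.2, -1.8]
opening: 0.0477
grip_force: 20.0
```

>>> arm_command --moves '[[[-0.033,-0.016,0],[0,0,0],0.04],[[-0.053,-0.026,0],[0,0,0],0.04],[[-0.053,-0.026,0.02],[0,0,0],0.04],[[-0.053,-0.026,0.05],[0,0,0],0.04],[[-0.053,-0.026,0.065],[0,0,0],0.04]]'

```text
time: 17.45
tool_pos: [0.4948, -0.2347, 0.0817]
tool_rot: [-3.14, -0.002, 1.669]
contact_force: [-0.6, 0.8, 0.0]
opening: 0.0476
grip_force: 20.0
```

```bash
python3 - <<'E'
from h import *
o=robot.observe(); print(o["tool_pos"],o["contact_force"])
for n,(x,y,w,h) in {"top":(320,180,140,130),"side":(220,170,170,130)}.items():
    s=robot.read_camera(n)
    globals()[n]=cv2.resize(s[y:y+h,x:x+w,::-1],None,fx=2.5,fy=2.5,interpolation=cv2.INTER_CUBIC)
cv2.imwrite("pics/p4.png",np.hstack([top,side]))
print(robot.observe()["tool_pos"])
E
```

```text
[ 0.49484368 -0.23472152  0.08169079] [-0.61559614  0.76698353  0.01499665]
[ 0.49457041 -0.23418091  0.08145773]
```

View pics/p4.png

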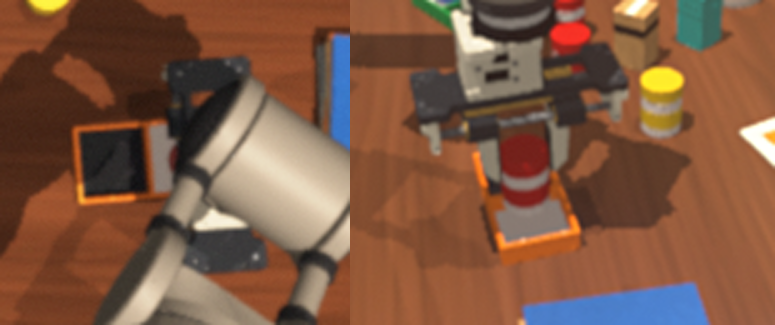

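The red pot hangs upright above the white well (side crop (525,170)). Lowering.

>>> arm_command --moves '[[[0,0,0.015],[0,0,0],0.04],[[0,0,0.028],[0,0,0],0.04],[[0,0,0.035],[0,0,0],0.04],[[0,0,0.038],[0,0,0],0.04],[[0,0,0.039],[0,0,0],0.04]]'

```text
time: 18.05
tool_pos: [0.496, -0.2349, 0.0442]
tool_rot: [3.142, -0.0, 1.67]
contact_force: [-0.3, -0.5, -1.9]
opening: 0.0474
grip_force: 20.0
```

>>> arm_command --moves '[[[0,0,0.0005],[0,0,0],0.04],[[0,0,0.001],[0,0,0],0.04],[[0,0,0.0015],[0,0,0],0.04],[[0,0,0.0015],[0,0,0],0.04],[[0,0,0.0015],[0,0,0],0.04]]'

```text
time: 18.55
tool_pos: [0.4963, -0.2351, 0.0435]
tool_rot: [3.141, 0.001, 1.67]
contact_force: [-2.0, 0.8, 5.8]
opening: 0.0474
grip_force: 20.0
```

>>> arm_command --moves '[[[0,0,-0.0005],[0,0,0],0.04],[[0,0,-0.0005],[0,0,0],0.07],[[0,0,-0.0005],[0,0,0],0.07],[[0,0,-0.0005],[0,0,0],0.07],[[0,0,-0.0005],[0,0,0],0.07]]'

```text
time: 19.05
tool_pos: [0.4959, -0.2349, 0.0431]
tool_rot: [-3.141, -0.0, 1.67]
contact_force: [-0.2, 0.5, -0.4]
opening: 0.0695
grip_force: 0.0
```

>>> arm_command --moves '[[[0,0,-0.005],[0,0,0],0.07],[[0,0,-0.025],[0,0,0],0.07],[[0,0,-0.055],[0,0,0],0.07],[[0,0,-0.095],[0,0,0],0.07],[[0,0,-0.12],[0,0,0],0.07]]'

```text
time: 19.55
tool_pos: [0.4966, -0.2353, 0.1662]
tool_rot: [3.139, 0.002, 1.67]
contact_force: [0.7, -0.2, -0.2]
opening: 0.0701
grip_force: 0.0
```

```bash
python3 - <<'E'
from h import *
print(robot.observe()["tool_pos"])
E
python3 plan.py .4966 -.235 .163 1.67 .582 -.089 .163 1.254 .667 .057 .163 .838 .667 .057 .03 .838; python3 plan.py .667 .057 .15 .838 .578 -.052 .15 1.254 .4894 -.1612 .15 1.67
```

```text
[ 0.49660399 -0.23532848  0.1662168 ]
[ 0.137  0.099 -0.   ] az 0.416 len 0.169 rows 3.4 / 2.8
[ 0.165  0.035 -0.   ] az 0.416 len 0.169 rows 3.4 / 2.8
[0.    0.    0.133] az -0.0 len 0.133 rows 2.7 / 0.0
[-0.141  0.007 -0.   ] az -0.416 len 0.141 rows 2.8 / 2.8
[-0.131 -0.05  -0.   ] az -0.416 len 0.141 rows 2.8 / 2.8
```

>>> arm_command --moves '[[[0.02,0.015,0],[0,0,0.06],0.07],[[0.048,0.035,0],[0,0,0.14],0.07],[[0.078,0.056,0],[0,0,0.23],0.07],[[0.107,0.077,0],[0,0,0.32],0.07],[[0.137,0.099,0],[0,0,0.416],0.07]]'

```text
time: 20.05
tool_pos: [0.5814, -0.0876, 0.1637]
tool_rot: [3.141, -0.0, 1.25]
contact_force: [0.4, 0.2, -0.3]
opening: 0.0695
grip_force: 0.0
```

>>> arm_command --moves '[[[0.038,0.008,0],[0,0,0.1],0.07],[[0.076,0.016,0],[0,0,0.2],0.07],[[0.113,0.024,0],[0,0,0.3],0.07],[[0.146,0.031,0],[0,0,0.37],0.07],[[0.165,0.035,0],[0,0,0.416],0.07]]'

```text
time: 20.55
tool_pos: [0.6664, 0.0597, 0.1633]
tool_rot: [-3.141, -0.001, 0.837]
contact_force: [-0.9, 0.4, 0.6]
opening: 0.0699
grip_force: 0.0
```

>>> arm_command --moves '[[[0,0,0.01],[0,0,0],0.07],[[0,0,0.03],[0,0,0],0.07],[[0,0,0.05],[0,0,0],0.07],[[0,0,0.055],[0,0,0],0.07],[[0,0,0.055],[0,0,0],0.07]]'

```text
time: 21.05
tool_pos: [0.6647, 0.0562, 0.1073]
tool_rot: [-3.14, 0.002, 0.838]
contact_force: [0.0, 0.1, 0.3]
opening: 0.07
grip_force: 0.0
```

```bash
python3 - <<'E'
from h import *
o=robot.observe(); print(o["tool_pos"],o["contact_force"])
for n,(x,y,w,h) in {"top":(230,120,200,150),"side":(230,120,190,150)}.items():
    s=robot.read_camera(n)
    globals()[n]=cv2.resize(s[y:y+h,x:x+w,::-1],None,fx=2,fy=2,interpolation=cv2.INTER_CUBIC)
cv2.imwrite("pics/p5.png",np.hstack([top,side]))
print(robot.observe()["tool_pos"])
E
```

```text
[0.66474215 0.05623753 0.10726734] [0.01611552 0.06002654 0.25619228]
[0.66599122 0.0564782  0.10919442]
```

View pics/p5.png

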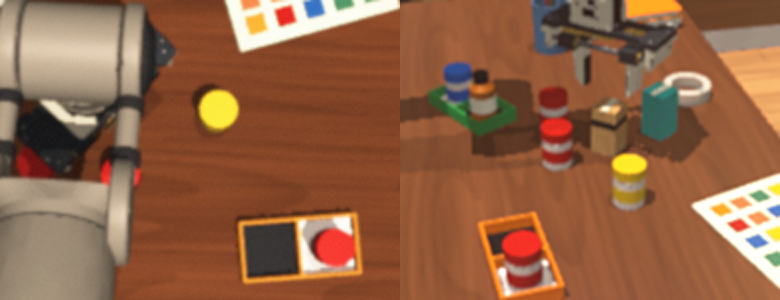

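Red pot stands upright in the orange tray's white well (335,248). The fingers straddle the brown carton (610,125) from above. Descending.

>>> arm_command --moves '[[[0,0,0.025],[0,0,0],0.07],[[0,0,0.052],[0,0,0],0.07],[[0,0,0.073],[0,0,0],0.07],[[0,0,0.078],[0,0,0],0.07],[[0,0,0.078],[0,0,0],0.06]]'

```text
time: 21.65
tool_pos: [0.6658, 0.0569, 0.0306]
tool_rot: [3.142, -0.0, 0.838]
contact_force: [-0.3, 0.3, 0.2]
opening: 0.0659
grip_force: 0.0
```

>>> arm_command --moves '[[[0,0,0],[0,0,0],0.05],[[0,0,0],[0,0,0],0.035],[[0,0,0],[0,0,0],0.035],[[0,0,0],[0,0,0],0.035],[[0,0,0],[0,0,0],0.035]]'

```text
time: 22.15
tool_pos: [0.6664, 0.057, 0.0315]
tool_rot: [3.14, -0.001, 0.838]
contact_force: [-0.3, -1.0, 5.2]
opening: 0.042
grip_force: 19.8
```

>>> arm_command --moves '[[[0,0,0],[0,0,0],0.035],[[0,0,-0.01],[0,0,0],0.035],[[0,0,-0.04],[0,0,0],0.035],[[0,0,-0.08],[0,0,0],0.035],[[0,0,-0.12],[0,0,0],0.035]]'

```text
time: 22.65
tool_pos: [0.6649, 0.0571, 0.1512]
tool_rot: [-3.14, 0.001, 0.838]
contact_force: [0.8, 0.2, -1.2]
opening: 0.0423
grip_force: 19.8
```

Opening 42 mm matches the carton. Carrying it to the black well.

>>> arm_command --moves '[[[-0.02,0.001,0],[0,0,-0.06],0.035],[[-0.048,0.002,0],[0,0,-0.14],0.035],[[-0.08,0.004,0],[0,0,-0.23],0.035],[[-0.11,0.005,0],[0,0,-0.32],0.035],[[-0.141,0.007,0],[0,0,-0.416],0.035]]'

```text
time: 23.15
tool_pos: [0.5753, -0.053, 0.1505]
tool_rot: [-3.141, -0.0, 1.258]
contact_force: [0.1, -0.7, -0.7]
opening: 0.042
grip_force: 19.8
```

>>> arm_command --moves '[[[-0.031,-0.012,0],[0,0,-0.1],0.035],[[-0.062,-0.024,0],[0,0,-0.2],0.035],[[-0.093,-0.035,0],[0,0,-0.3],0.035],[[-0.118,-0.045,0],[0,0,-0.375],0.035],[[-0.131,-0.05,0],[0,0,-0.416],0.035]]'

```text
time: 23.65
tool_pos: [0.4865, -0.1626, 0.1505]
tool_rot: [-3.141, -0.0, 1.671]
contact_force: [0.9, 0.1, -1.4]
opening: 0.0425
grip_force: 19.8
```

>>> arm_command --moves '[[[0,0,0.01],[0,0,0],0.035],[[0,0,0.03],[0,0,0],0.035],[[0,0,0.05],[0,0,0],0.035],[[0,0,0.065],[0,0,0],0.035],[[0,0,0.07],[0,0,0],0.035]]'

```text
time: 24.15
tool_pos: [0.4874, -0.16, 0.0783]
tool_rot: [-3.139, -0.002, 1.669]
contact_force: [-0.2, 0.7, -0.9]
opening: 0.0421
grip_force: 19.8
```

```bash
python3 - <<'E'
from h import *
o=robot.observe(); print(o["tool_pos"],o["contact_force"])
for n,(x,y,w,h) in {"top":(300,180,160,130),"side":(220,150,150,130)}.items():
    s=robot.read_camera(n)
    globals()[n]=cv2.resize(s[y:y+h,x:x+w,::-1],None,fx=2.5,fy=2.5,interpolation=cv2.INTER_CUBIC)
cv2.imwrite("pics/p6.png",np.hstack([top,side]))
print(robot.observe()["tool_pos"])
E
```

```text
[ 0.48742101 -0.1600038   0.07825865] [-0.19310525  0.73447183 -0.94502446]
[ 0.48793227 -0.16049689  0.07936401]
```

View pics/p6.png

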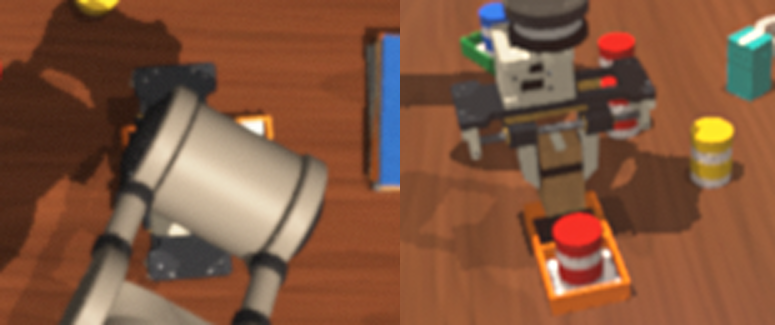

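The carton is held upright and square over the black well (560,170), clear of the red pot. Lowering.

>>> arm_command --moves '[[[0,0,0.015],[0,0,0],0.035],[[0,0,0.03],[0,0,0],0.035],[[0,0,0.039],[0,0,0],0.035],[[0,0,0.042],[0,0,0],0.035],[[0,0,0.043],[0,0,0],0.035]]'

```text
time: 24.75
tool_pos: [0.4885, -0.1613, 0.0374]
tool_rot: [3.141, 0.0, 1.67]
contact_force: [-0.8, -0.2, -1.8]
opening: 0.0424
grip_force: 19.8
```

>>> arm_command --moves '[[[0,0,0.0005],[0,0,0],0.035],[[0,0,0.001],[0,0,0],0.035],[[0,0,0.0015],[0,0,0],0.035],[[0,0,0.0015],[0,0,0],0.035],[[0,0,0.0015],[0,0,0],0.035]]'

```text
time: 25.25
tool_pos: [0.4885, -0.1615, 0.0365]
tool_rot: [3.14, 0.001, 1.67]
contact_force: [-1.3, 0.0, 6.6]
opening: 0.0422
grip_force: 19.8
```

>>> arm_command --moves '[[[0,0,-0.0005],[0,0,0],0.035],[[0,0,-0.0005],[0,0,0],0.066],[[0,0,-0.0005],[0,0,0],0.066],[[0,0,-0.0005],[0,0,0],0.066],[[0,0,-0.0005],[0,0,0],0.066]]'

```text
time: 25.75
tool_pos: [0.4881, -0.1613, 0.0361]
tool_rot: [-3.141, -0.0, 1.67]
contact_force: [-0.3, 0.7, 0.1]
opening: 0.0649
grip_force: 0.0
```

>>> arm_command --moves '[[[0,0,-0.005],[0,0,0],0.066],[[0,0,-0.025],[0,0,0],0.066],[[0,0,-0.055],[0,0,0],0.066],[[0,0,-0.1],[0,0,0],0.066],[[0,0,-0.145],[0,0,0],0.066]]'

```text
time: 26.25
tool_pos: [0.4877, -0.161, 0.1828]
tool_rot: [-3.141, -0.001, 1.67]
contact_force: [0.5, -0.5, -0.0]
opening: 0.0658
grip_force: 0.0
```

>>> arm_command --moves '[[[0.03,0,-0.01],[0,0,0],0.066],[[0.07,0,-0.02],[0,0,0],0.066],[[0.11,0,-0.02],[0,0,0],0.066],[[0.15,0,-0.02],[0,0,0],0.066],[[0.17,0,-0.02],[0,0,0],0.066]]'

```text
time: 26.75
tool_pos: [0.4705, 0.0105, 0.2018]
tool_rot: [3.141, -0.001, 1.672]
contact_force: [-0.4, -0.7, 0.1]
opening: 0.0656
grip_force: 0.0
```

```bash
python3 - <<'E'
from h import *
o=robot.observe(); print(o["tool_pos"],o["contact_force"],o["opening"])
for n,(x,y,w,h) in {"top":(170,120,260,190),"side":(220,110,190,190)}.items():
    s=robot.read_camera(n)
    globals()[n]=cv2.resize(s[y:y+h,x:x+w,::-1],None,fx=1.75,fy=1.75,interpolation=cv2.INTER_CUBIC)
cv2.imwrite("pics/p7.png",np.hstack([top,side]))
E
```

```text
[0.47053027 0.01048062 0.2017786 ] [-0.38833041 -0.73287829  0.11111779] 0.06564001201645123
```

View pics/p7.png

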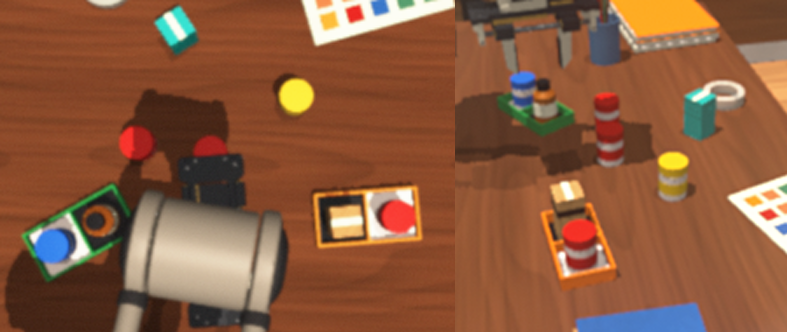

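All four items stand upright in the right wells: blue (52,245), bottle (100,220), carton (347,221), red (398,214). The gripper is clear, and the trays and the other items look undisturbed. Handing in.

```bash
python3 -c "
from cell import robot
print(robot.hand_in())"
```

```text
the job is handed in; nothing more can be done
None
```

Both kits are made up and handed in at about 27 s of the 101 s limit: the blue pot and oil bottle are in the green tray, and the farthest red pot and brown carton are in the orange tray. All four were upright in their wells in the last pictures; hand-in returned no verdict.

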